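Strip a stack off its loading slide

TASK

The flat aluminium loading slide is still lying under the two stacked racks in the stacking frame. Gently draw it out along the bench through the frame's exit guide, easing it sideways as the guide asks rather than forcing it, so that the stack stays upright in the frame, one rack on top of the other; then park the slide flat in its empty dock with its handle sticking out of the dock's gap, and let go.

Things in the scene. Friction and masses are not known exactly. Their poses are not given: they have to be found in the camera images.
- slide: Loading slide, bare aluminium, loose, 150 g. Origin: centre of the blade's underside. Blade 86 mm along x (-43 to 43), 90 along y, 6 thick, front (-x) corners cut off 18 x 18 mm at 45 degrees. A flat neck 30 wide, 6 thick runs on to x -130 and ends in the upright grip. It starts on the bench, blade under the stack, -x out of the frame's mouth (within 3 mm and 1 degree of the frame's axes).
- slide_grip (a point): Point to grasp on the slide's upright grip, a plate 10 mm thick along x, 30 along y, 44 high, standing at x -125 of the slide (130 to 120); this point is 28 mm above the slide's underside. Axes as the slide's. Take it from above across its 10 mm; the neck (6 mm high) is on its +x side.
- stand: Stacking frame fixed on the bench, no floor; origin on the bench under the stack, mouth to -x, 146 wide. Its lip at x -52 to -46, 9 to 26 mm high, holds the stack back. At x -67 to -95 a steel exit guide: two jaws 93 mm apart, 18 high, bridge 18 to 23 high. The guide stands clamped anywhere up to 15 mm to either side (y) of centre, not measured: feel which jaw the blade meets and ease it across.
- deep_plate_mid (a point): Centre of the white deep-well plate, 86 x 128 x 30 mm (x, y, z), 110 to 225 g, loose on the slide's blade with about 3 mm of play in the frame. It drops 6 mm to the bench when the blade has gone.
- tip_rack_mid (a point): Centre of the body of the white tip rack, 86 x 128 x 36 mm, 60 to 130 g, some tips stand up to 36 mm above it; loose on top of the deep-well plate.
- dock: Grey parking dock fixed on the bench, empty; origin on the bench at its centre. Floor 4 mm thick, rim 12 mm high, inside 106 along x (-52 to 54) by 104 along y; the rim's -x side has a gap 60 mm wide in the middle for the slide's neck, so the parked slide's axes run as the dock's and the origins meet, the blade 4 mm above the bench.
Things that resemble listed ones, but are neither listed nor needed, are in the scene too. There is more than one size of the dock; the one meant has the size given above.

How it is judged:
By the outcome, as a careful person would: the job done as asked, in the order asked, and still so for the second after the job is handed in, with the robot touching nothing.
It also fails if it takes over 64 s, if anything falls off the work surface, if the arm or the gripper's body presses on something with over 40 N, if the wrist force passes 120 N, or if a joint passes its speed limit or range.

ROBOT

A 7-joint arm with a two-finger parallel gripper is mounted at the origin on a cart in front of the work surface, level with it; the furniture and walls round the work are solid. World frame = base frame: x ahead of the robot, y to its left, z up, the work surface at z = 0. Lengths are in m, angles in rad, forces in N, time in s.
With the tool pointing down it reaches from about 0.4 to 0.925 m from the base axis. Payload 4.1 kg.
Tool frame: the origin (TCP) lies at the very end of the fingers, on their centre line; the grasp point (between the pads) lies manip.grip_depth behind it (manip.grip_depth is the distance from the TCP to the grasp point, in m); x points along the fingers, z is the direction in which the jaws open and shut, and the axes are right-handed (so a half turn about x gives the same grasp; the last joint's range is limited). The gripper opens to 85 mm and grips with 20 to 120 N. Pads are 22 mm wide; open, the fingers measure 114 mm over their backs; the gripper's body (76 mm by 85 mm) begins 54 mm behind the grasp point. The pads swing forward as they close: fully open they stand 13 mm farther back than shut.
Start: joints at [1.101, 0.398, 0.045, 1.537, -0.019, 1.207, -0.051], TCP at [0.236, -0.606, 0.231] pointing down, gripper open.
Joint ranges: [-2.82, 2.82], [-0.49, 2.23], [-1.37, 1.46], [0, 2.46], [-1.36, 4.5], [0.23, 2], [-2.94, 2.94]. Speed limits (rad/s): [2.57, 2.57, 3.14, 3.14, 3.14, 3.14, 3.14].

INTERFACE

Orientations are given as a unit quaternion [w, x, y, z].
In Python, from rig import manip gives the robot as it stands.
- The arm moves only by the tool servo_tool, never from a script. Its argument "deltas" is a list of rows, each a list of 7 numbers: the shift along the tool's x, y, z in mm, then the turn, a rotation vector about the tool's x, y, z in rad, then the opening in per cent of the stroke, from 0 (shut) to 100 (fully open). A call has 1 to 20 rows; each row shifts and turns the pose as measured when the row begins, along the tool's axes as they then stand; what a row does not reach is not made up. A row lasts 1/8 s, in which the tool goes at most 62.5 mm and 10.7 degrees, less where a joint would pass 70% of its speed; a pose out of reach is approached as far as the arm can. A call with a gripper value outside its range is refused whole. The fingers move at their own pace and stop on an object; the grip force is fixed at half the most. Time passes only in rows, so rows that do not move let the fingers close. It gives the time, the measured TCP pose, the force and the opening at its end, in the units of the state.
- manip.read_state(): the state, without advancing time (a new reading comes with each control period).
- manip.capture(name): name is "scene" or "top"; returns a dict with "img" (480x640x3 uint8, red, green, blue), "mtx" (3x3 intrinsics, pixels), "R" (3x3) and "t" (3): a world point X has camera coordinates R X + t. Camera axes: x right, y down, z forward; pixel columns grow to the right and rows downward; lengths in m; the calibration is good to about 2 mm. A picture is of the moment at which its call begins. There is no depth.
- manip.hand_in(): hands the job in, once; it reports no verdict.
The state is a dict: "t": time; "q": joint angles; "qd": joint speeds; "joint_efforts": joint torques, N m; "ee_pos": TCP position; "tcp_rot": TCP orientation; "force": force on the tool from outside, world axes, zero at the start; "ft_torque": the same for the moment, N m; "gripper_width": finger opening in m.
Only numpy, scipy, OpenCV 4.12 (cv2) and the standard library are available. Lean on these libraries where they do the work, as an engineer would, in place of code of your own. Each camera call takes 0.05 s, during which the arm holds its last target.

## Working session

There is one attempt and no reset: what is moved stays moved. The work goes in short steps, Python scripts to look and compute and a tool call to move; the robot and the scene stay as the last step left them, time stands still between calls to the robot, and variables do not carry over. Pictures are saved under pics/ and viewed, and the job is handed in when it is done.

Besides the shell and the picture viewer there is one more tool, called after "Emit:" as name([rows], argument=value, ...), one row to a line, values as JSON. servo_tool: Moves the arm, as the interface text tells. Its arguments: {"type":"object","properties":{"deltas":{"type":"array"}},"required":["deltas"]}

```bash
mkdir -p pics; python3 - <<'E'
from rig import manip
import cv2
s=manip.read_state();print(s, manip.grip_depth)
import pickle
for n in("scene","top"):
    c=manip.capture(n);pickle.dump(c,open(f"pics/{n}0.pkl","wb"))
    cv2.imwrite(f"pics/{n}0.png",c["img"][:,:,::-1]);print(n,c["mtx"].tolist(),c["R"].tolist(),c["t"].tolist())
E
```

```text
{'t': 0.0, 'q': array([ 1.10102028,  0.39920168,  0.04499524,  1.53786979, -0.01867761,
        1.2069033 , -0.05072366]), 'qd': array([-6.32084143e-05, -1.28010379e-03, -2.36749348e-03,  4.90741217e-04,
       -6.24695996e-04, -2.60563073e-04, -1.39609216e-03]), 'joint_efforts': array([ 3.07402424e-04, -4.75116241e+01,  1.36476472e+00, -2.54218984e+01,
        1.17490831e-02,  9.52811446e-03,  7.13517096e-06]), 'ee_pos': array([ 0.23532704, -0.60522783,  0.23026098]), 'tcp_rot': array([ 0.58302326,  0.39957879,  0.58422168, -0.39888055]), 'force': array([0.44558681, 0.52074737, 1.14046043]), 'ft_torque': array([ 0.00761228, -0.04506115,  0.02627924]), 'gripper_width': 0.08565601583885478} 0.0187
scene [[438.63134814922967, 0.0, 318.7714477700598], [0.0, 438.63134814922967, 240.8212939549703], [0.0, 0.0, 1.0]] [[-0.8719222803610166, -0.4896374286867232, -0.0025933451561624865], [-0.2742847948811653, 0.4928065899208912, -0.8257781277241119], [0.405609896707467, -0.7193030330532443, -0.5639891473542388]] [0.5288262169544748, 0.1056875458888123, 0.8163883226342277]
top [[582.950689538257, 0.0, 329.440568082752], [0.0, 582.950689538257, 246.63170236831056], [0.0, 0.0, 1.0]] [[-0.013812563729507373, -0.9998531622588328, 0.010142337217332206], [-0.995536974269408, 0.012804493470667491, -0.0934996139535946], [0.09335601719080502, -0.011388541081781292, -0.9955676547509459]] [0.18714201001555789, 0.5404762114978973, 1.1005705498820224]
```

View pics/scene0.png

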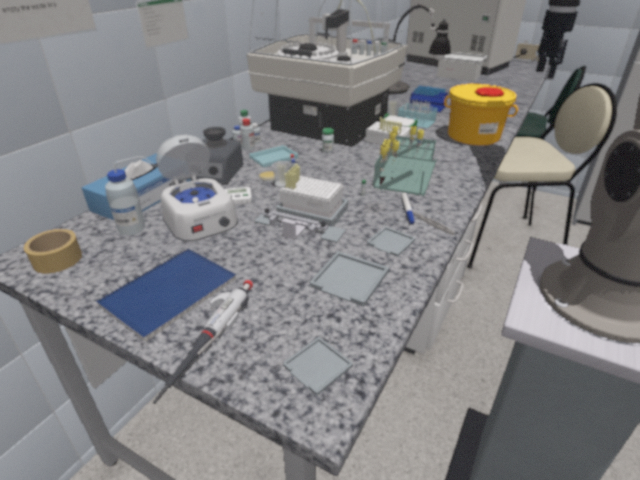

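View pics/top0.png

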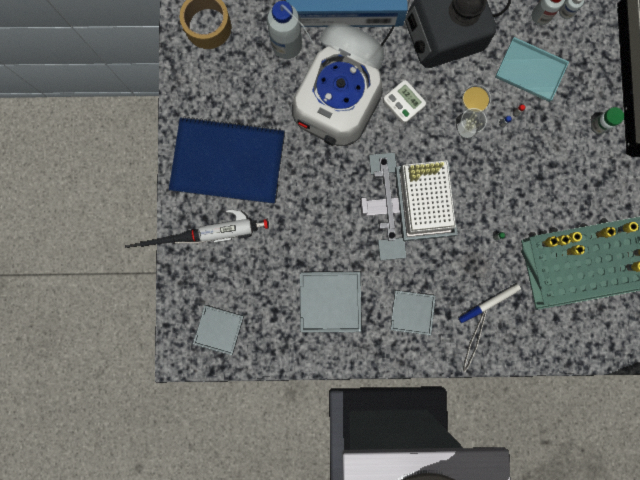

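```bash
cat > h.py <<'E'
import numpy as np,pickle,cv2
from rig import manip
def load(n): return pickle.load(open(f"pics/{n}.pkl","rb"))
def cap(n,tag):
    c=manip.capture(n);pickle.dump(c,open(f"pics/{tag}.pkl","wb"));return c
def crop(c,u0,v0,u1,v1,k,name):
    i=c["img"][v0:v1,u0:u1,::-1];i=cv2.resize(i,None,fx=k,fy=k,interpolation=cv2.INTER_CUBIC);cv2.imwrite(f"pics/{name}.png",i)
def ray(c,uv,z):
    d=c["R"].T@np.linalg.solve(c["mtx"],[uv[0],uv[1],1.]);o=-c["R"].T@c["t"]
    return o+d*(z-o[2])/d[2]
def proj(c,X):
    p=c["mtx"]@(c["R"]@np.asarray(X,float)+c["t"]);return p[:2]/p[2]
E
python3 - <<'E'
from h import *
c=load("top0");crop(c,340,140,470,270,6,"a1");crop(c,280,250,440,350,5,"a2");crop(c,180,290,260,370,5,"a3")
crop(load("scene0"),250,160,410,310,5,"a4")
E
```

```text
(no output)
```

View pics/a1.png

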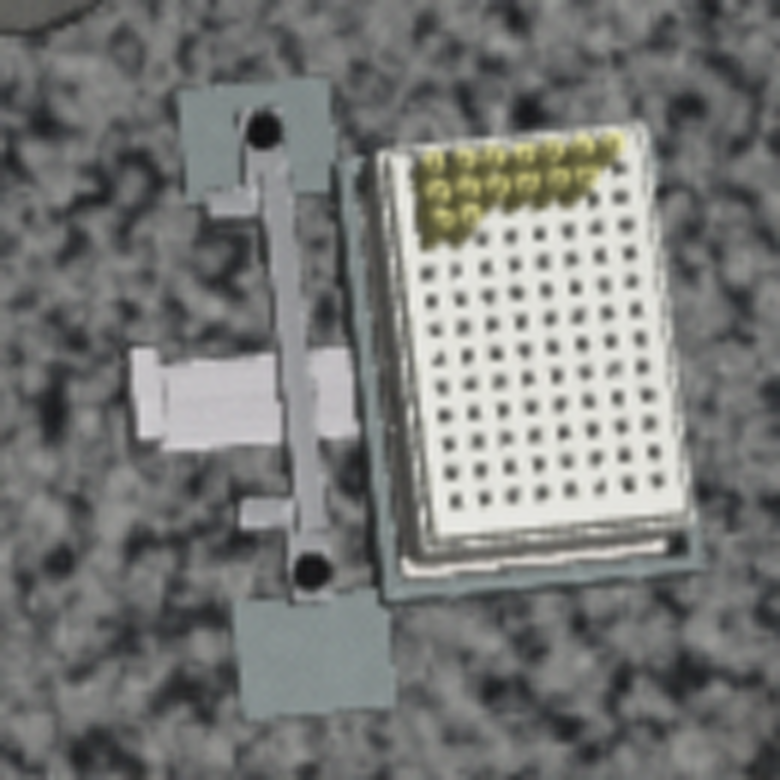

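View pics/a2.png

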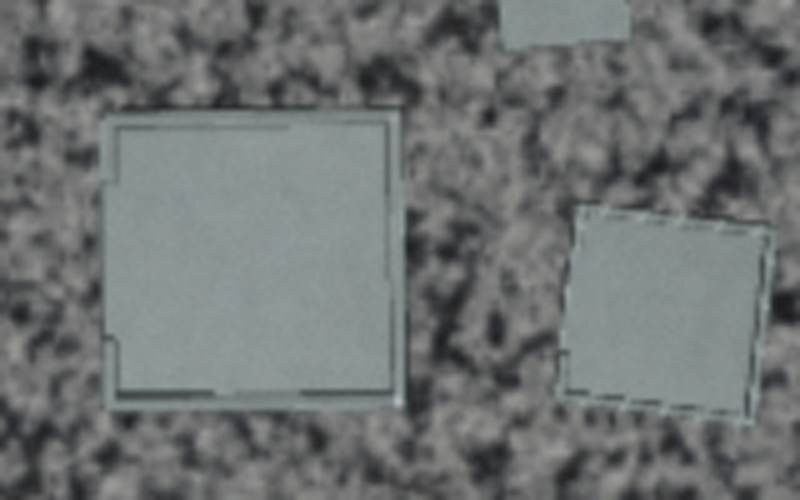

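View pics/a3.png

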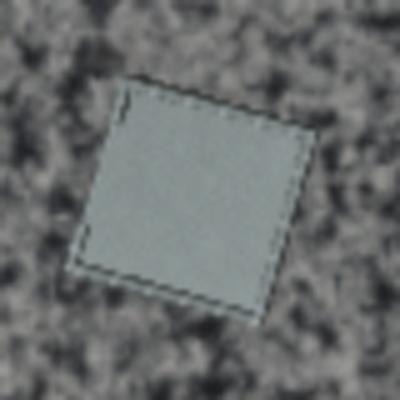

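View pics/a4.png

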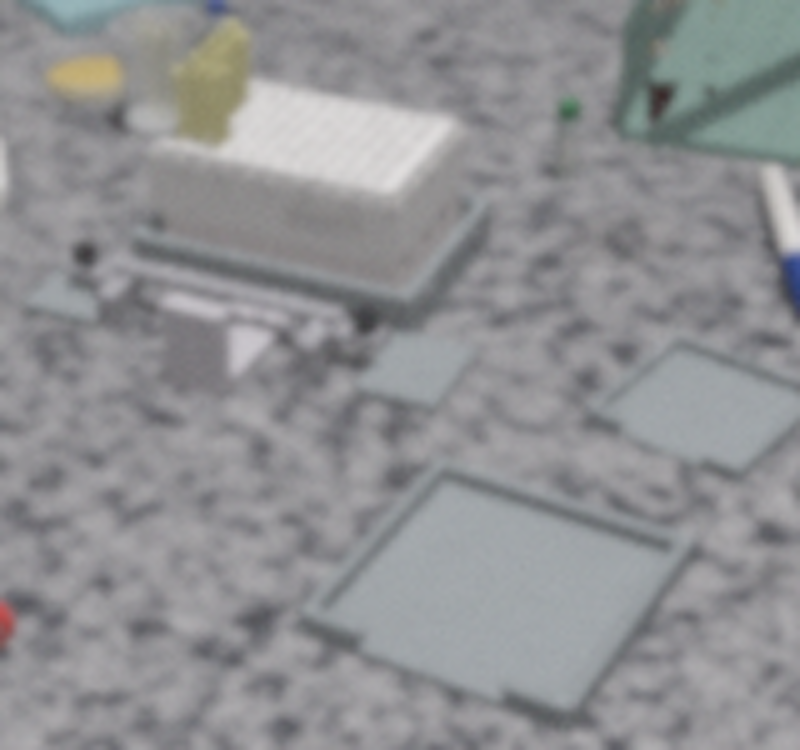

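```bash
python3 - <<'E'
from h import *
from scipy.spatial.transform import Rotation as Ro
c=load("top0")
A=lambda u,v:(340+u/6,140+v/6)
def pr(n,p,z,f=A):
    X=ray(c,f(*p),z);print(n,np.round(X*1000,1));return X
def ang(a,b):
    d=b-a;print("   ang deg",np.degrees(np.arctan2(d[1],d[0])), "len",np.linalg.norm(d)*1000)
g=[pr("grip",p,.044) for p in((131,348),(155,348),(160,438),(137,440))];print(np.mean(g,0))
ang((g[0]+g[1])/2,(g[2]+g[3])/2)
for a,b in(((165,365),(352,348)),((165,450),(355,433))): ang(pr("neck",a,.006),pr("neck",b,.006))
ang(pr("pad",(180,92),.001),pr("",(328,80),.001));ang(pr("pad",(245,718),.001),pr("",(395,700),.001));ang(pr("pad",(180,92),.001),pr("",(245,718),.001))
ang(pr("knob",(264,131),.03),pr("",(312,570),.03))
pr("jaw1 in",(232,213),.018);pr("jaw2 in",(265,500),.018)
ang(pr("bridge",(262,190),.023),pr("",(292,535),.023))
ang(pr("lipL",(340,165),.026),pr("",(388,600),.026))
t=[pr("tiprack",p,.078) for p in((378,152),(645,125),(690,515),(430,540))];print(np.mean(t,0));ang(t[0],t[3]);ang(t[1],t[2])
D=lambda u,v:(280+u/5,250+v/5)
o=[pr("dockout",p,.012,D) for p in((102,115),(402,108),(405,405),(107,410))];print(np.mean(o,0));
for i in range(4): ang(o[i],o[(i+1)%4])
o=[pr("dockin",p,.012,D) for p in((118,125),(387,122),(393,390),(118,390))];print(np.mean(o,0))
for i in range(4): ang(o[i],o[(i+1)%4])
R=Ro.from_quat(manip.read_state()["tcp_rot"][[1,2,3,0]]).as_matrix();print(R)
E
```

```text
grip [633.7 116.9  44. ]
grip [633.6 109.3  44. ]
grip [604.6 108.2  44. ]
grip [604.  115.6  44. ]
[0.61897361 0.11250043 0.044     ]
   ang deg -177.68731535246505 len 29.32546232387806
neck [634.6 103.2   6. ]
neck [639.6  41.4   6. ]
   ang deg -85.44233141660963 len 62.037458696589965
neck [606.4 103.8   6. ]
neck [611.2  41.1   6. ]
   ang deg -85.55076208849638 len 62.876662944401765
pad [727.5  96.    1. ]
 [731.1  46.5   1. ]
   ang deg -85.92592901046314 len 49.635836756243464
pad [518.1  78.9   1. ]
 [523.3  29.5   1. ]
   ang deg -83.90539310366088 len 49.690396990084274
pad [727.5  96.    1. ]
 [518.1  78.9   1. ]
   ang deg -175.3391166445725 len 210.17188624021225
knob [707.   71.4  30. ]
 [563.3  59.2  30. ]
   ang deg -175.15199555151588 len 144.14412684833073
jaw1 in [682.6  81.2  18. ]
jaw2 in [587.8  72.5  18. ]
bridge [689.1  71.7  23. ]
 [575.6  64.6  23. ]
   ang deg -176.3927426412433 len 113.70028841754085
lipL [696.4  46.4  26. ]
 [553.8  34.5  26. ]
   ang deg -175.2044646051587 len 143.1159105947809
tiprack [688.3  41.3  78. ]
tiprack [695.9 -42.1  78. ]
t
[... 363 characters left out ...]
6986244523 len 116.62480145454983
   ang deg 179.50270978296933 len 114.44518699797004
   ang deg 90.13129538483956 len 114.74285436346553
   ang deg 0.44564675575446566 len 113.53828470409451
dockin [489.4 230.7  12. ]
dockin [489.2 126.2  12. ]
dockin [385.9 125.8  12. ]
dockin [387.4 231.7  12. ]
[0.43798488 0.17858741 0.012     ]
   ang deg -90.12615793501672 len 104.51084001651294
   ang deg -179.7651334170917 len 103.28363856641974
   ang deg 89.18233981335722 len 105.93119458379452
   ang deg -0.554083991031173 len 102.00598163373797
[[-7.43232003e-04  9.32010211e-01  3.62431254e-01]
 [ 1.62689446e-03  3.62432001e-01 -9.32008797e-01]
 [-9.99998400e-01 -1.03061367e-04 -1.78565331e-03]]
```

Emit:
servo_tool([
  [0,20,-17,0,0,0,25],
  [0,38,-33,0,0,0,25],
  [0,38,-33,0,0,0,25],
  [0,38,-33,0,0,0,25],
  [0,38,-33,0,0,0,25],
  [0,38,-33,0,0,0,25],
  [0,38,-33,0,0,0,25],
  [0,38,-33,0,0,0,25],
  [0,38,-33,0,0,0,25],
  [0,38,-33,0,0,0,25],
  [0,38,-33,0,0,0,25],
  [0,38,-33,0,0,0,25],
  [0,38,-33,0,0,0,25],
  [0,38,-33,0,0,0,25],
  [0,38,-33,0,0,0,25],
  [0,20,-17,0,0,0,25],
  [0,0,0,0.1,0,0,25],
  [0,0,0,0.1,0,0,25],
  [0,0,0,0.08,0,0,25],
  [0,0,0,0,0,0,25],
])

```text
t: 2.6
ee_pos: [0.595, 0.0874, 0.2214]
tcp_rot: [0.515, 0.477, 0.525, -0.481]
force: [0.8, -0.5, -0.5]
gripper_width: 0.0212
```

```bash
cat >> h.py <<'E'
from scipy.spatial.transform import Rotation as Ro
def need(xyz=None,zang=None):
    s=manip.read_state();R=Ro.from_quat(s["tcp_rot"][[1,2,3,0]]).as_matrix()
    print("t",round(s["t"],2),"pos",np.round(s["ee_pos"]*1e3,1),"zang",np.round(np.degrees(np.arctan2(R[1,2],R[0,2])),2),"tilt",np.round(R[2],4),"F",np.round(s["force"],1),"w",round(s["gripper_width"]*1e3,1))
    if xyz is not None: print("shift",np.round(R.T@(np.array(xyz)-s["ee_pos"])*1e3,1))
    if zang is not None:
        a=np.radians(zang);Rt=np.array([[0,-np.sin(a),np.cos(a)],[0,np.cos(a),np.sin(a)],[-1,0,0]])
        print("rot",np.round(Ro.from_matrix(R.T@Rt).as_rotvec(),4))
E
python3 - <<'E'
from h import *
need([.619,.1125,.05],-85.3)
c=cap("top","top1");crop(c,320,140,450,250,6,"b1")
c=cap("scene","sc1");crop(c,230,120,390,270,5,"b2")
c0=load("scene0");print([proj(c0,p).round(1) for p in((.619,.1125,.044),(.634,.1137,.044),(.604,.1112,.044))])
E
```

```text
t 2.6 pos [595.   87.4 221.4] zang -85.33 tilt [-0.9999 -0.0135 -0.007 ] F [ 0.8 -0.5 -0.5] w 21.2
shift [171.2  28.3 -21.8]
rot [-0.0004 -0.007   0.0135]
[array([288.6, 220.3]), array([282.6, 218.8]), array([294.8, 221.8])]
```

View pics/b1.png

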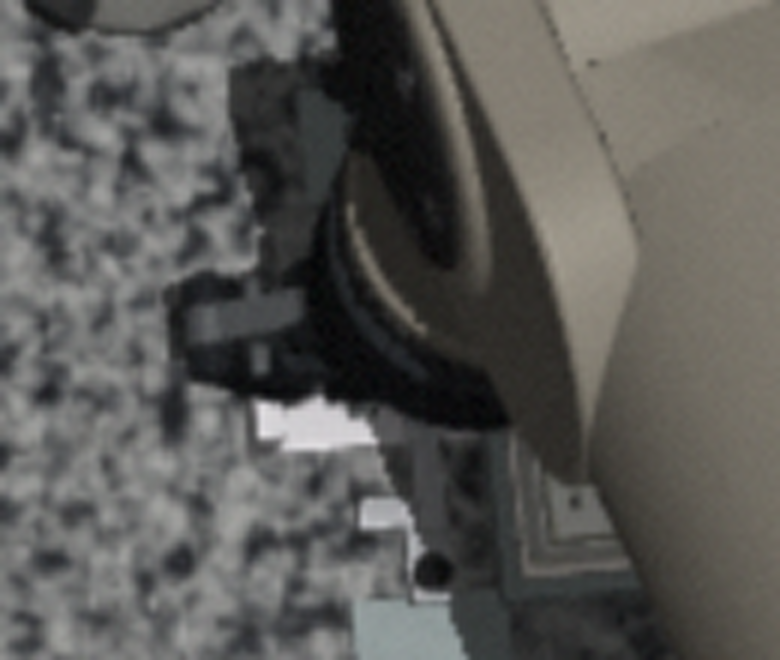

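View pics/b2.png

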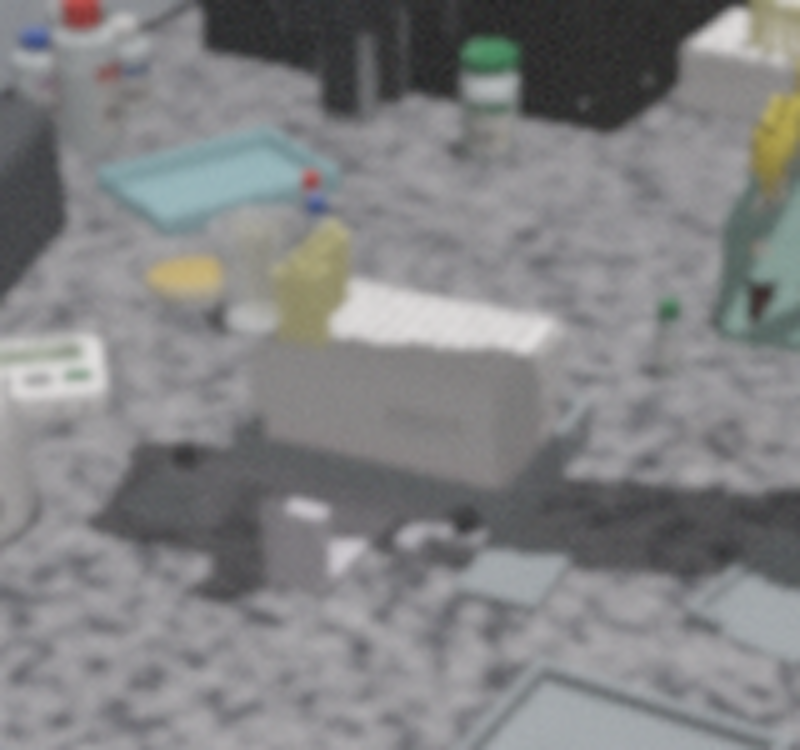

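Emit:
servo_tool([
  [20,14,-11,0,-0.007,0.0135,25],
  [30,14,-10,0,0,0,25],
  [30,0,0,0,0,0,25],
  [30,0,0,0,0,0,25],
  [15,0,0,0,0,0,25],
  [0,0,0,0,0,0,25],
])

```text
t: 3.45
ee_pos: [0.6234, 0.1104, 0.0941]
tcp_rot: [0.522, 0.479, 0.52, -0.477]
force: [0.2, -0.5, 0.6]
gripper_width: 0.0216
```

```bash
python3 - <<'E'
from h import *
need([.619,.1125,.011],-85.3)
c=cap("scene","sc2");crop(c,230,120,390,270,5,"b3")
E
```

```text
t 3.45 pos [623.4 110.4  94.1] zang -85.11 tilt [-1.      0.0037 -0.    ] F [ 0.2 -0.5  0.6] w 21.6
shift [83.1 -4.5 -2.5]
rot [ 0.0032 -0.0001 -0.0037]
```

View pics/b3.png

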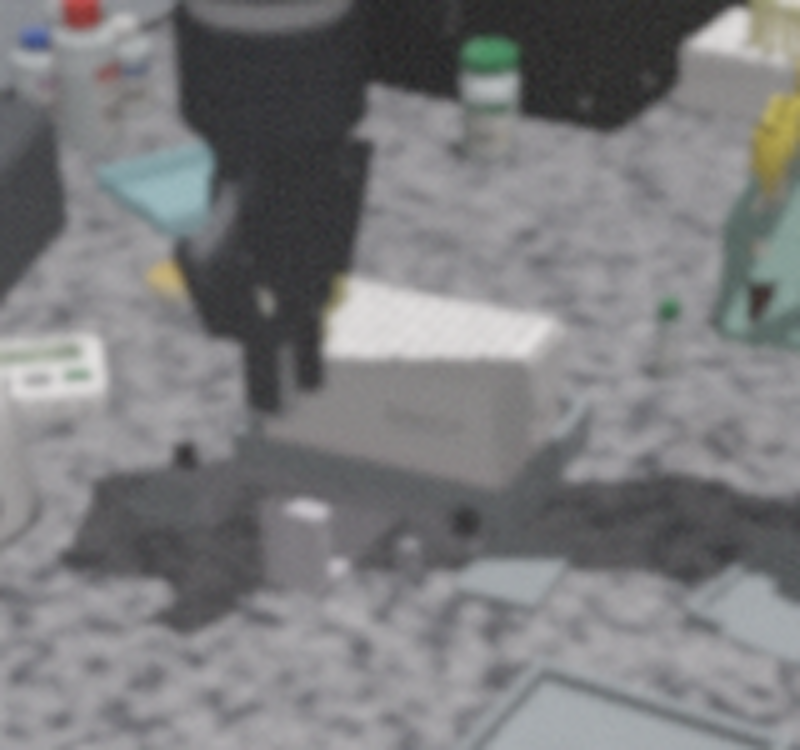

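Emit:
servo_tool([
  [18,-4.5,-2.5,0.003,0,-0.0037,25],
  [18,0,0,0,0,0,25],
  [0,0,0,0,0,0,25],
])

```text
t: 3.88
ee_pos: [0.6205, 0.1131, 0.0588]
tcp_rot: [0.521, 0.481, 0.519, -0.478]
force: [-0.7, 0.4, 1.1]
gripper_width: 0.0215
```

```bash
python3 - <<'E'
from h import *
need([.619,.1125,.011],-85.3)
c=cap("scene","sc3");crop(c,230,120,390,270,5,"b4")
E
```

```text
t 3.88 pos [620.5 113.1  58.8] zang -85.3 tilt [-1.0e+00  5.1e-03 -5.0e-04] F [-0.7  0.4  1.1] w 21.5
shift [47.8 -1.8  0.5]
rot [-0.0001 -0.0005 -0.0051]
```

View pics/b4.png

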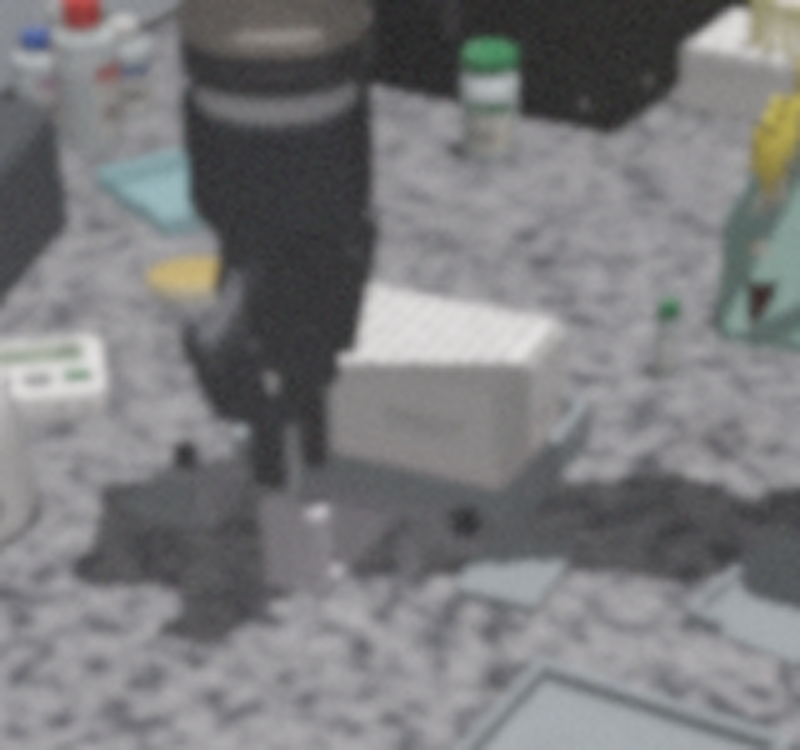

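Emit:
servo_tool([
  [10,-1.8,0.5,0,0,-0.005,25],
  [9,0,0,0,0,0,25],
  [9,0,0,0,0,0,25],
  [0,0,0,0,0,0,25],
])

```text
t: 4.42
ee_pos: [0.62, 0.1127, 0.0303]
tcp_rot: [0.52, 0.48, 0.52, -0.478]
force: [0.2, -0.6, 0.9]
gripper_width: 0.0215
```

```bash
python3 - <<'E'
from h import *
need([.619,.1125,.012],-85.3)
E
```

```text
t 4.42 pos [620.  112.7  30.3] zang -85.31 tilt [-1.      0.0024 -0.001 ] F [ 0.2 -0.6  0.9] w 21.5
shift [18.2 -1.1  0.2]
rot [-0.0002 -0.0009 -0.0024]
```

Emit:
servo_tool([
  [9,-1,0,0,0,-0.002,25],
  [9,0,0,0,0,0,25],
  [0,0,0,0,0,0,25],
  [0,0,0,0,0,0,18],
  [0,0,0,0,0,0,15],
])

```text
t: 5.05
ee_pos: [0.6195, 0.1128, 0.0114]
tcp_rot: [0.52, 0.48, 0.52, -0.479]
force: [0.8, 0.5, 0.5]
gripper_width: 0.0125
```

Emit:
servo_tool([
  [0,0,0,0,0,0,12],
  [0,0,0,0,0,0,9],
  [0,0,0,0,0,0,5],
  [0,0,0,0,0,0,0],
  [0,0,0,0,0,0,0],
])

```text
t: 5.68
ee_pos: [0.6195, 0.1124, 0.0116]
tcp_rot: [0.52, 0.48, 0.52, -0.479]
force: [-0.0, -0.5, -0.3]
gripper_width: 0.0093
```

```bash
python3 - <<'E'
from h import *
need([.619,.1125,.012],-85.3)
c=cap("scene","sc4");crop(c,230,120,390,270,5,"b5")
E
```

```text
t 5.67 pos [619.5 112.4  11.6] zang -85.36 tilt [-1.0e+00  1.4e-03 -8.0e-04] F [-0.  -0.5 -0.3] w 9.3
shift [-0.4 -0.5 -0.2]
rot [-0.0011 -0.0008 -0.0014]
```

View pics/b5.png

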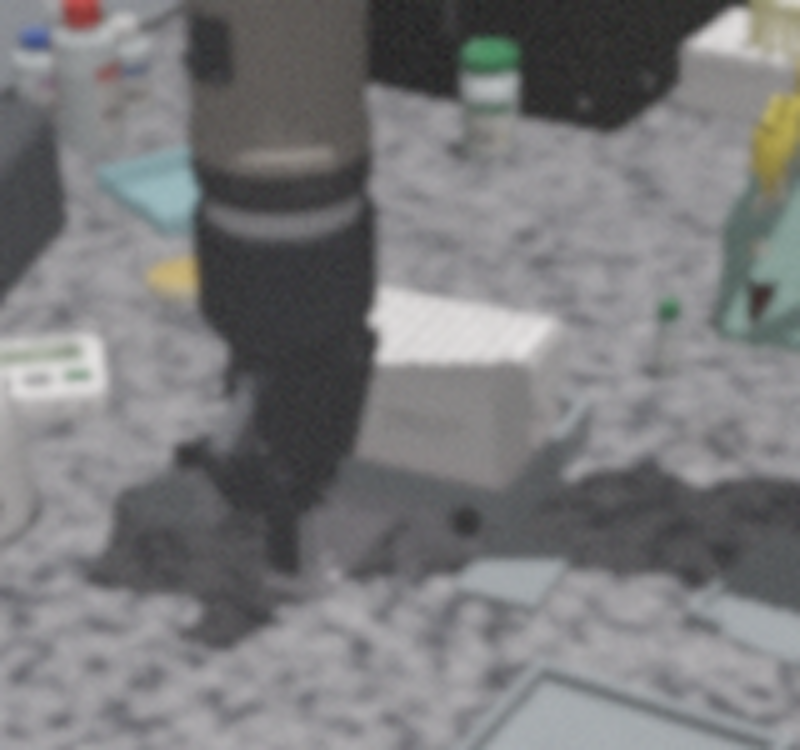

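Emit:
servo_tool([
  [0,0,-2,0,0,0,0],
  [0,0,-2,0,0,0,0],
  [0,0,-2,0,0,0,0],
  [0,0,-2,0,0,0,0],
  [0,0,-2,0,0,0,0],
  [0,0,-2,0,0,0,0],
])

```text
t: 6.48
ee_pos: [0.6195, 0.115, 0.0116]
tcp_rot: [0.521, 0.478, 0.516, -0.483]
force: [0.2, -5.3, 0.2]
gripper_width: 0.0091
```

```bash
cat >> h.py <<'E'
def prog():
    s=manip.read_state();d=s["ee_pos"]-np.array([.6195,.1124,.0116]);a=np.radians(-85.3)
    ex=np.array([np.cos(a),np.sin(a),0]);ey=np.array([-ex[1],ex[0],0])
    f=s["force"];print("pull",round(-d@ex*1e3,1),"y",round(d@ey*1e3,1),"z",round(d[2]*1e3,1),"Fx,Fy,Fz",np.round([f@ex,f@ey,f[2]],1),"tq",np.round(s["ft_torque"],2));need(None,-85.3)
E
python3 - <<'E'
from h import *
prog()
E
```

```text
pull 2.6 y 0.2 z 0.0 Fx,Fy,Fz [ 5.3 -0.2  0.2] tq [-0.61  0.04  0.06]
t 6.47 pos [619.5 115.   11.6] zang -85.68 tilt [-9.999e-01 -3.000e-04  1.070e-02] F [ 0.2 -5.3  0.2] w 9.1
rot [-0.0066  0.0107  0.0003]
```

Emit:
servo_tool([
  [0,0,-3,-0.005,0.01,0,0],
  [0,0,-3,0,0.005,0,0],
  [0,0,-3,0,0.005,0,0],
  [0,0,-3,0,0.005,0,0],
])

```text
t: 6.98
ee_pos: [0.6193, 0.1229, 0.0117]
tcp_rot: [0.517, 0.482, 0.522, -0.478]
force: [0.4, -6.0, 1.5]
gripper_width: 0.0091
```

```bash
python3 - <<'E'
from h import *
prog()
E
```

```text
pull 10.5 y 0.7 z 0.1 Fx,Fy,Fz [ 6.  -0.1  1.5] tq [-1.91 -0.29 -0.03]
t 6.97 pos [619.3 122.9  11.7] zang -85.44 tilt [-1.0e+00 -3.0e-04 -9.1e-03] F [ 0.4 -6.   1.5] w 9.1
rot [-0.0024 -0.0091  0.0003]
```

Emit:
servo_tool([
  [0,3,-1.5,0,-0.004,0,0],
  [0,3,-1.5,0,0,0,0],
  [0,3,-1.5,0,0,0,0],
  [0,3,-1.5,0,0,0,0],
])

```text
t: 7.48
ee_pos: [0.6241, 0.1265, 0.0118]
tcp_rot: [0.514, 0.477, 0.522, -0.486]
force: [-5.6, -6.8, 6.4]
gripper_width: 0.0093
```

```bash
python3 - <<'E'
from h import *
prog()
E
```

```text
pull 13.7 y 5.7 z 0.2 Fx,Fy,Fz [ 6.4 -6.2  6.4] tq [-1.45  0.84 -0.48]
t 7.47 pos [624.1 126.5  11.8] zang -85.82 tilt [-0.9998 -0.0175  0.0014] F [-5.6 -6.8  6.4] w 9.3
rot [-0.0092  0.0013  0.0175]
```

Emit:
servo_tool([
  [0,2.5,-1,-0.005,0,0.012,0],
  [0,3,-1,-0.005,0,0.008,0],
  [0,3,-1,-0.005,0,0.006,0],
  [0,3,-1,-0.005,0,0.006,0],
])

```text
t: 7.98
ee_pos: [0.6288, 0.1316, 0.0116]
tcp_rot: [0.522, 0.477, 0.521, -0.478]
force: [-3.7, -4.4, 4.7]
gripper_width: 0.0091
```

```bash
python3 - <<'E'
from h import *
prog()
E
```

```text
pull 18.3 y 10.8 z 0.0 Fx,Fy,Fz [ 4.1 -4.1  4.7] tq [-0.71  0.8  -0.39]
t 7.97 pos [628.8 131.6  11.6] zang -85.02 tilt [-1.0e+00 -1.0e-04  2.2e-03] F [-3.7 -4.4  4.7] w 9.1
rot [0.005  0.0022 0.0001]
```

Emit:
servo_tool([
  [0,2,-1,0.003,0,0.004,0],
  [0,1.5,-2,0.002,0,0.003,0],
  [0,0,-3,0,0,0,0],
  [0,0,-3,0,0,0,0],
])

```text
t: 8.48
ee_pos: [0.6302, 0.1395, 0.0116]
tcp_rot: [0.521, 0.479, 0.518, -0.48]
force: [-0.3, -5.7, 1.7]
gripper_width: 0.0095
```

```bash
python3 - <<'E'
from h import *
prog()
c=cap("top","top5");crop(c,320,140,450,250,6,"b6")
c=cap("scene","sc5");crop(c,230,120,390,270,5,"b7")
E
```

```text
pull 26.2 y 12.9 z 0.0 Fx,Fy,Fz [ 5.7 -0.8  1.7] tq [-0.84  0.09  0.  ]
t 8.47 pos [630.2 139.5  11.6] zang -85.44 tilt [-1.      0.0024  0.0043] F [-0.3 -5.7  1.7] w 9.5
rot [-0.0024  0.0043 -0.0024]
```

View pics/b6.png

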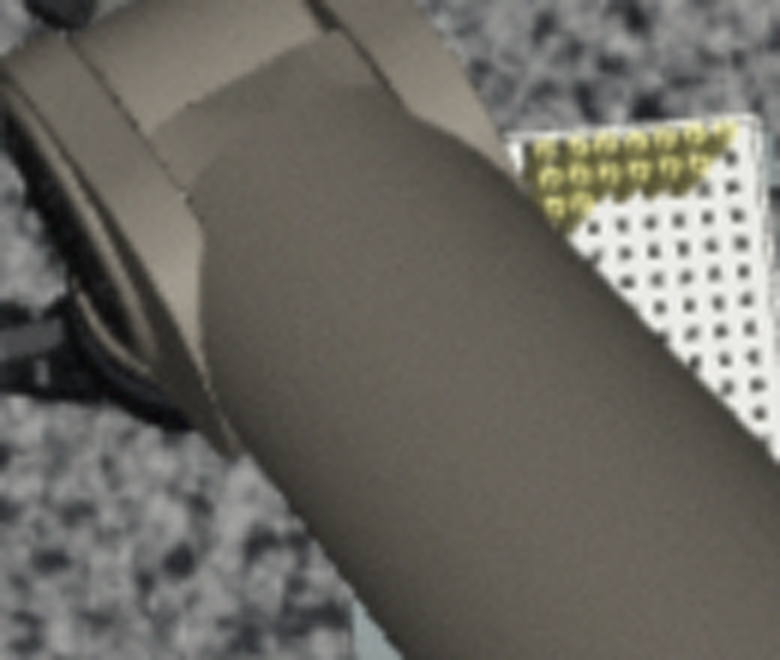

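View pics/b7.png

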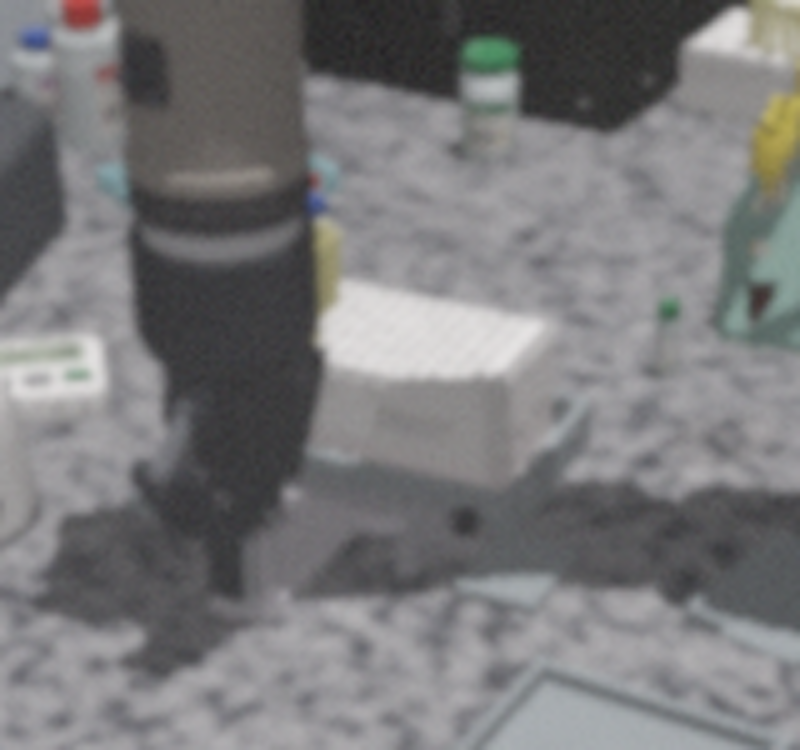

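Emit:
servo_tool([
  [0,0,-3,0,0.002,0,0],
  [0,0,-3,0,0,0,0],
  [0,0,-3,0,0,0,0],
  [0,0,-3,0,0,0,0],
])

```text
t: 9.07
ee_pos: [0.6295, 0.1523, 0.0117]
tcp_rot: [0.521, 0.48, 0.519, -0.479]
force: [0.1, -5.0, 1.4]
gripper_width: 0.0091
```

```bash
python3 - <<'E'
from h import *
prog()
E
```

```text
pull 39.0 y 13.3 z 0.1 Fx,Fy,Fz [ 5.  -0.4  1.4] tq [-0.95  0.06  0.03]
t 9.07 pos [629.5 152.3  11.7] zang -85.38 tilt [-1.      0.0028  0.0023] F [ 0.1 -5.   1.4] w 9.1
rot [-0.0013  0.0023 -0.0028]
```

Emit:
servo_tool([
  [0,0,-3,0,0,0,0],
  [0,0,-3,0,0,0,0],
  [0,0,-3,0,0,0,0],
])

```text
t: 9.45
ee_pos: [0.6293, 0.159, 0.0116]
tcp_rot: [0.521, 0.479, 0.517, -0.48]
force: [1.1, -7.3, 1.4]
gripper_width: 0.0092
```

```bash
python3 - <<'E'
from h import *
prog()
E
```

```text
pull 45.7 y 13.6 z 0.0 Fx,Fy,Fz [7.3 0.5 1.4] tq [-0.77  0.06  0.03]
t 9.45 pos [629.3 159.   11.6] zang -85.46 tilt [-1.      0.0026  0.0056] F [ 1.1 -7.3  1.4] w 9.2
rot [-0.0028  0.0056 -0.0026]
```

Emit:
servo_tool([
  [0,0.5,-3,0,0,0,0],
  [0,0.5,-3,0,0,0,0],
  [0,0,-3,0,0,0,0],
])

```text
t: 9.82
ee_pos: [0.6299, 0.1653, 0.0117]
tcp_rot: [0.521, 0.479, 0.516, -0.482]
force: [-0.3, -6.9, 0.5]
gripper_width: 0.0087
```

```bash
python3 - <<'E'
from h import *
prog()
E
```

```text
pull 51.8 y 14.7 z 0.1 Fx,Fy,Fz [ 6.8 -0.9  0.5] tq [-0.67 -0.03  0.01]
t 9.82 pos [629.9 165.3  11.7] zang -85.67 tilt [-1.      0.0016  0.0089] F [-0.3 -6.9  0.5] w 8.7
rot [-0.0064  0.0089 -0.0015]
```

Emit:
servo_tool([
  [0,0,-3,-0.003,0.006,0,0],
  [0,0,-3,-0.003,0.004,0,0],
  [0,0,-3,0,0.002,0,0],
  [0,0,-3,0,0.002,0,0],
])

```text
t: 10.32
ee_pos: [0.6292, 0.1726, 0.0116]
tcp_rot: [0.519, 0.48, 0.519, -0.481]
force: [0.4, -7.2, 1.6]
gripper_width: 0.0096
```

```bash
python3 - <<'E'
from h import *
prog()
c=cap("scene","sc6");crop(c,210,140,370,290,5,"b8")
c=cap("top","top6");crop(c,300,140,430,250,6,"b9")
E
```

```text
pull 59.2 y 14.6 z 0.0 Fx,Fy,Fz [ 7.2 -0.2  1.6] tq [-1.25 -0.12 -0.08]
t 10.32 pos [629.2 172.6  11.6] zang -85.55 tilt [-1.0e+00 -3.0e-04  1.2e-03] F [ 0.4 -7.2  1.6] w 9.6
rot [-0.0043  0.0012  0.0003]
```

View pics/b8.png

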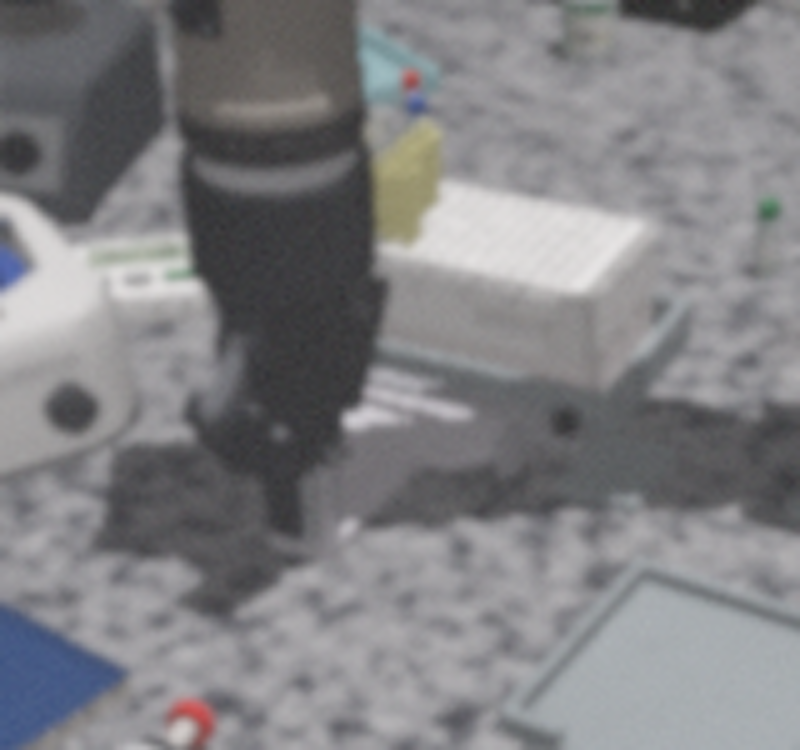

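View pics/b9.png

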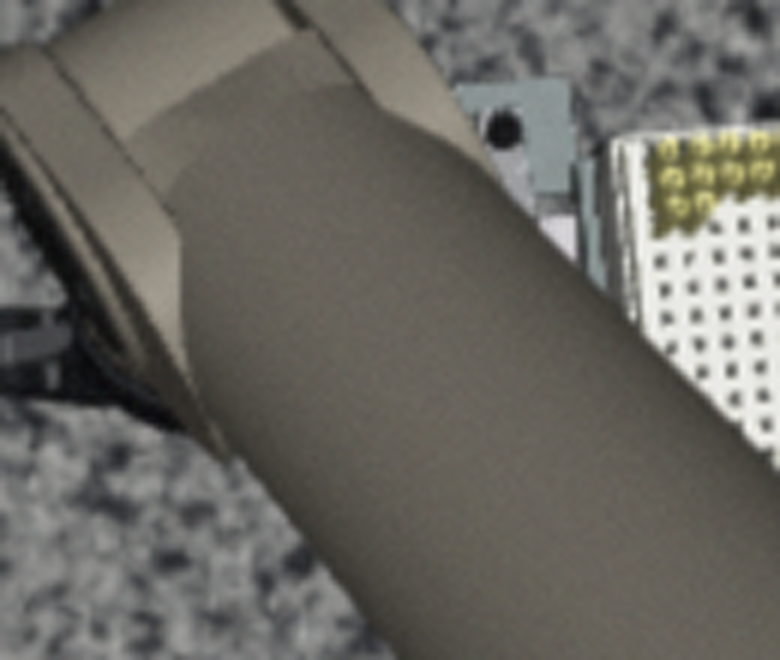

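Emit:
servo_tool([
  [0,0,-3,-0.002,0,0,0],
  [0,0,-3,0,0,0,0],
  [0,0,-3,0,0.002,0,0],
  [0,0,-3,0,0.002,0,0],
  [0,0,-3,0,0.002,0,0],
])

```text
t: 11.05
ee_pos: [0.6277, 0.1896, 0.0118]
tcp_rot: [0.518, 0.481, 0.521, -0.478]
force: [0.2, -3.0, 1.5]
gripper_width: 0.0092
```

```bash
python3 - <<'E'
from h import *
prog()
E
```

```text
pull 76.3 y 14.5 z 0.2 Fx,Fy,Fz [ 3.  -0.1  1.5] tq [-0.97 -0.06 -0.09]
t 11.05 pos [627.7 189.6  11.8] zang -85.43 tilt [-1.0e+00 -3.0e-04 -6.1e-03] F [ 0.2 -3.   1.5] w 9.2
rot [-0.0023 -0.0061  0.0003]
```

Emit:
servo_tool([
  [0,0,-3,0,-0.003,0,0],
  [0,0,-3,0,0,0,0],
  [0,0,-3,0,0,0,0],
  [0,0,-3,0,0,0,0],
  [0,0,-3,0,0,0,0],
  [0,0,-3,0,0,0,0],
])

```text
t: 11.8
ee_pos: [0.6258, 0.211, 0.0119]
tcp_rot: [0.519, 0.481, 0.521, -0.478]
force: [-1.0, -1.5, 0.5]
gripper_width: 0.0092
```

```bash
python3 - <<'E'
from h import *
prog()
c=cap("scene","sc7");crop(c,210,140,370,290,5,"b10")
E
```

```text
pull 97.7 y 14.4 z 0.3 Fx,Fy,Fz [ 1.4 -1.1  0.5] tq [-0.55 -0.07 -0.09]
t 11.8 pos [625.8 211.   11.9] zang -85.34 tilt [-1.0e+00 -1.0e-04 -5.3e-03] F [-1.  -1.5  0.5] w 9.2
rot [-0.0007 -0.0053  0.0001]
```

View pics/b10.png

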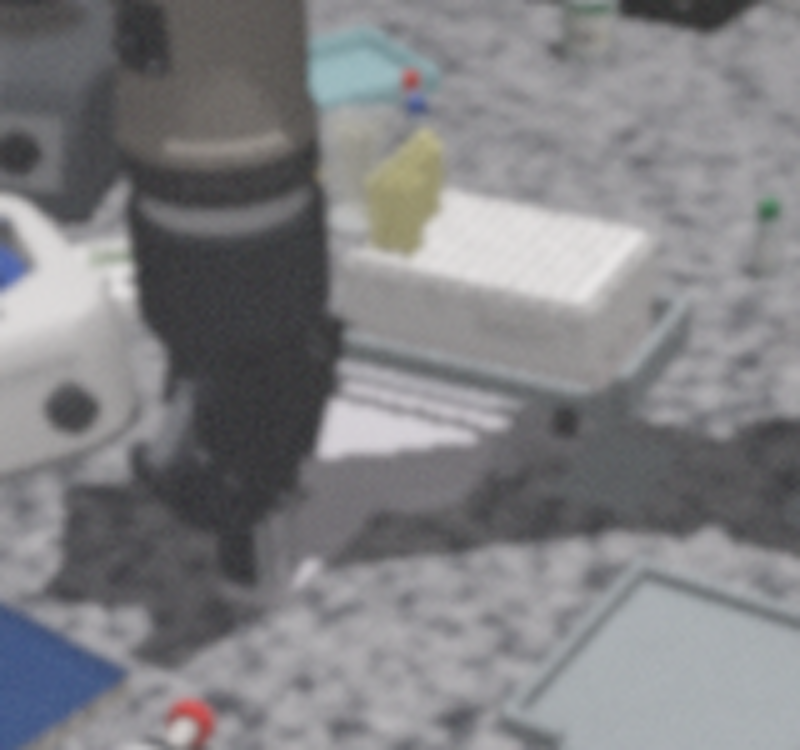

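Emit:
servo_tool([
  [0,0,-4,0,-0.003,0,0],
  [0,0,-5,0,0,0,0],
  [0,0,-5,0,0,0,0],
  [0,0,-5,0,0,0,0],
  [0,0,-5,0,0,0,0],
  [0,0,-5,0,0,0,0],
  [0,0,-5,0,0,0,0],
])

```text
t: 12.72
ee_pos: [0.6224, 0.2489, 0.0119]
tcp_rot: [0.519, 0.48, 0.521, -0.478]
force: [-0.8, -0.5, -0.1]
gripper_width: 0.009
```

```bash
python3 - <<'E'
from h import *
prog()
c=cap("scene","sc8");crop(c,190,150,350,300,5,"b11")
c=cap("top","top8");crop(c,240,140,400,260,5,"b12")
print(ray(load("top0"),(268,224),.03))
E
```

```text
pull 135.8 y 14.1 z 0.3 Fx,Fy,Fz [ 0.5 -0.8 -0.1] tq [-0.34 -0.08 -0.05]
t 12.72 pos [622.4 248.9  11.9] zang -85.27 tilt [-1.     -0.     -0.0041] F [-0.8 -0.5 -0.1] w 9.0
rot [ 0.0005 -0.0041  0.    ]
[0.5876711  0.29764545 0.03      ]
```

View pics/b11.png

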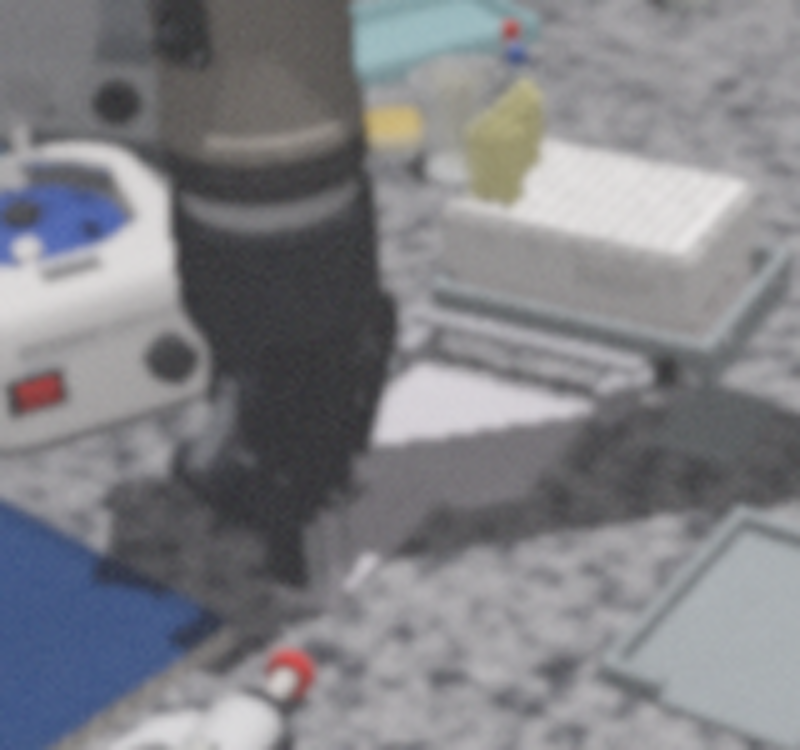

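View pics/b12.png

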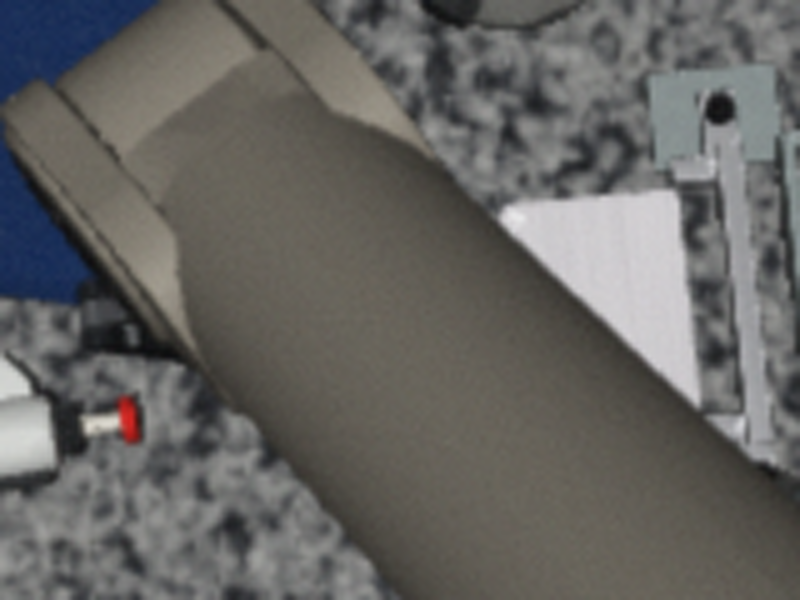

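Emit:
servo_tool([
  [0,0,-5,0,-0.002,0,0],
  [0,0,-5,0,0,0,0],
  [0,0,-4,0,0,0,0],
  [0,0,0,0,0,0,0],
  [-3,0,0,0,0,0,0],
  [-5,0,0,0,0,0,0],
  [-5,0,0,0,0,0,0],
])

```text
t: 13.7
ee_pos: [0.6199, 0.2652, 0.0248]
tcp_rot: [0.519, 0.479, 0.522, -0.478]
force: [0.2, 1.0, -1.2]
gripper_width: 0.0094
```

```bash
python3 - <<'E'
from h import *
prog()
c=cap("scene","sc9");crop(c,190,150,350,300,5,"b13")
E
```

```text
pull 152.3 y 13.0 z 13.2 Fx,Fy,Fz [-1.   0.3 -1.2] tq [ 0.16 -0.05 -0.05]
t 13.7 pos [619.9 265.2  24.8] zang -85.23 tilt [-1.     -0.0019 -0.0042] F [ 0.2  1.  -1.2] w 9.4
rot [ 0.0012 -0.0042  0.0019]
```

View pics/b13.png

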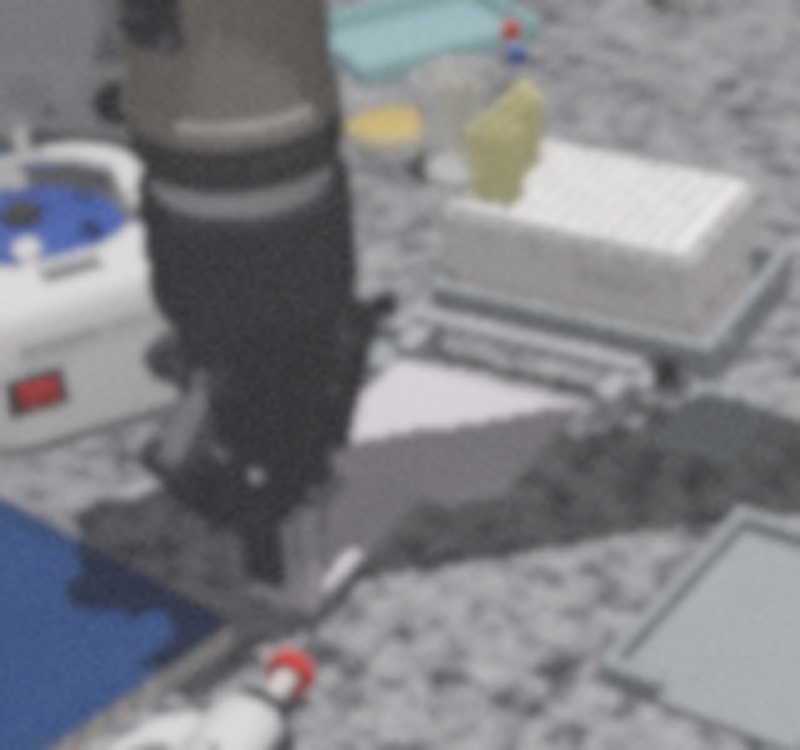

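Slide is clear of the guide and lifting evenly; the stack is upright. Raise higher.

Emit:
servo_tool([
  [-8,0,0,0,0,0,0],
  [-10,0,0,0,0,0,0],
  [-12,0,0,0,0,0,0],
  [-12,0,0,0,0,0,0],
  [-10,0,0,0,0,0,0],
  [-5,0,0,0,0,0,0],
  [0,0,0,0,0,0,0],
])

```text
t: 14.62
ee_pos: [0.6212, 0.2653, 0.0883]
tcp_rot: [0.519, 0.481, 0.521, -0.477]
force: [0.2, -0.6, -1.7]
gripper_width: 0.0093
```

```bash
python3 - <<'E'
from h import *
need([.4375,.3046,.085],-89.8)
c=cap("scene","sc10");crop(c,190,150,350,300,5,"b14")
E
```

```text
t 14.62 pos [621.2 265.3  88.3] zang -85.26 tilt [-1.      0.0017 -0.0053] F [ 0.2 -0.6 -1.7] w 9.3
shift [   3.3 -179.9  -54.3]
rot [ 0.0793 -0.0054 -0.0015]
```

View pics/b14.png

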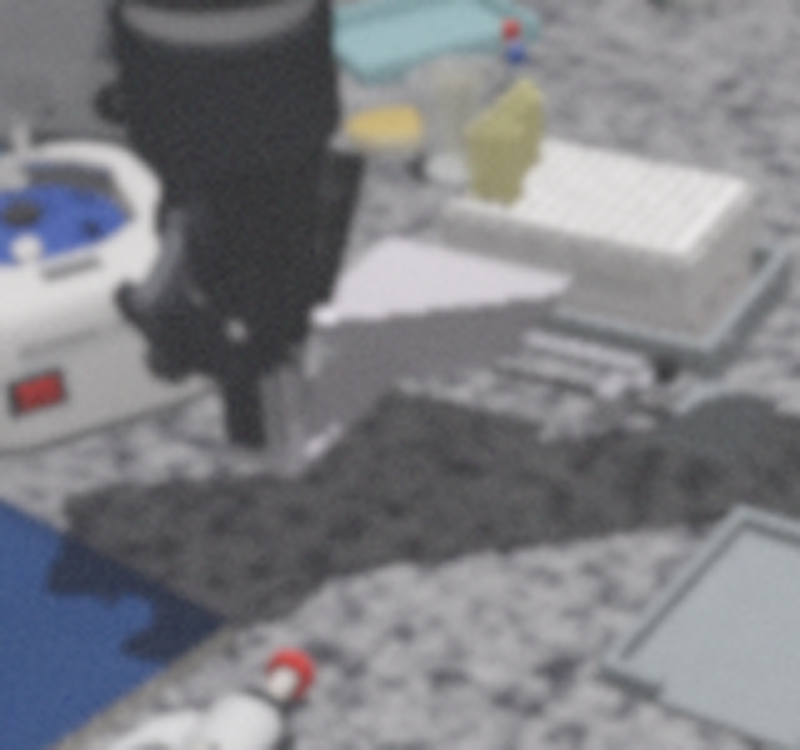

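Emit:
servo_tool([
  [0,-10,-3,0.005,0,0,0],
  [0,-18,-5,0.01,-0.002,0,0],
  [0,-18,-6,0.01,0,0,0],
  [0,-18,-6,0.01,0,0,0],
  [0,-18,-6,0.01,0,0,0],
  [0,-18,-6,0.01,0,0,0],
  [0,-18,-6,0.01,0,0,0],
  [0,-18,-6,0.01,0,0,0],
  [0,-18,-6,0.005,0,0,0],
  [0,-12,-3,0,0,0,0],
  [0,0,0,0,0,0,0],
])

```text
t: 16.05
ee_pos: [0.439, 0.314, 0.0857]
tcp_rot: [0.499, 0.499, 0.502, -0.501]
force: [0.2, 0.0, -2.1]
gripper_width: 0.0093
```

```bash
python3 - <<'E'
from h import *
need([.4375,.3046,.05],-89.8)
c=cap("scene","sc11");crop(c,190,180,430,360,3,"b15")
c=cap("top","top11");crop(c,210,220,370,370,5,"b16")
E
```

```text
t 16.05 pos [439.  314.   85.7] zang -89.97 tilt [-1.     -0.005  -0.0012] F [ 0.2  0.  -2.1] w 9.3
shift [35.7 -1.4  9.4]
rot [-0.0029 -0.0012  0.005 ]
```

View pics/b15.png

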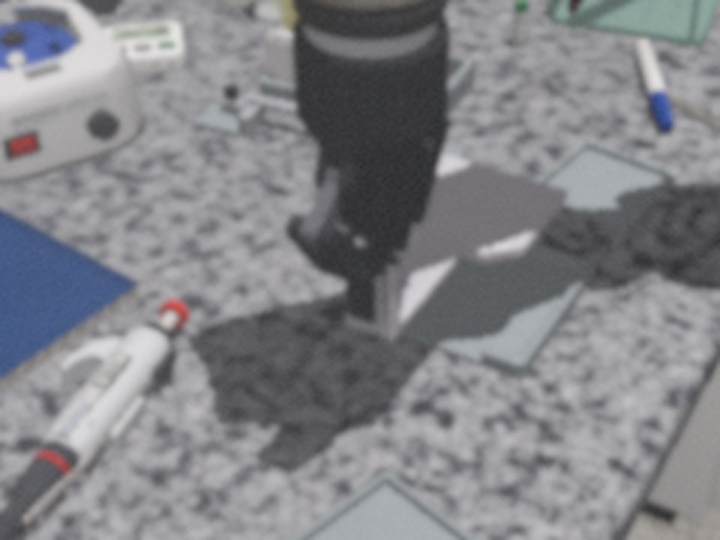

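View pics/b16.png

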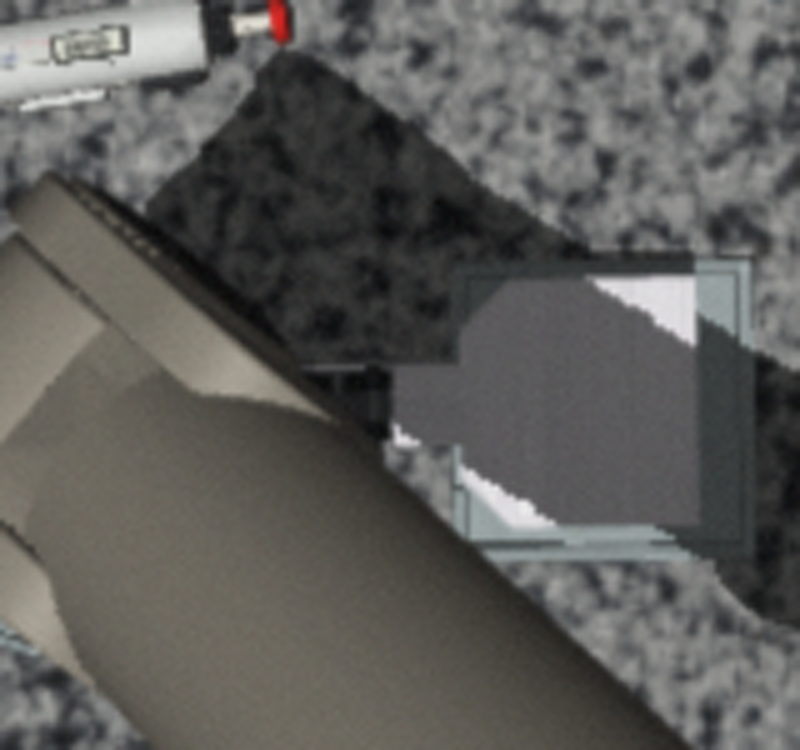

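```bash
python3 - <<'E'
from h import *
c=load("top11");f=lambda u,v:(210+u/5,220+v/5)
for n,p,z in(("rear top",(697,285),.08),("rear bot",(699,520),.08),("side +x",(640,276),.08),("side -x",(640,525),.08),("dock rim rear",(745,400),.012),("dock top out",(600,258),.012),("dock bot out",(600,560),.012),("dock left out",(457,500),.012)):
    print(n,(ray(c,f(*p),z)*1e3).round(1))
E
```

```text
rear top [481.6 144.9  80. ]
rear bot [396.4 145.6  80. ]
side +x [485.1 165.6  80. ]
side -x [394.9 167.   80. ]
dock rim rear [439.6 124.   12. ]
dock top out [495.3 179.4  12. ]
dock bot out [379.1 181.   12. ]
dock left out [402.8 235.8  12. ]
```

Emit:
servo_tool([
  [0,-2,5,-0.003,0,0.005,0],
  [10,0,4,0,0,0,0],
  [12,0,0,0,0,0,0],
  [12,0,0,0,0,0,0],
  [10,0,0,0,0,0,0],
  [5,0,0,0,0,0,0],
  [0,0,0,0,0,0,0],
])

```text
t: 17.02
ee_pos: [0.4399, 0.3022, 0.0319]
tcp_rot: [0.5, 0.5, 0.5, -0.5]
force: [0.5, -0.3, -1.6]
gripper_width: 0.0095
```

```bash
python3 - <<'E'
from h import *
need([.4372,.3046,.0156],-89.8)
c=cap("scene","sc12");crop(c,230,220,400,345,4,"b17")
c=cap("top","top12");crop(c,210,220,370,370,5,"b18")
E
```

```text
t 17.02 pos [439.9 302.2  31.9] zang -90.1 tilt [-1.e+00 -1.e-04 -1.e-04] F [ 0.5 -0.3 -1.6] w 9.5
shift [16.3 -2.8 -2.4]
rot [-0.0052 -0.0001  0.0001]
```

View pics/b17.png

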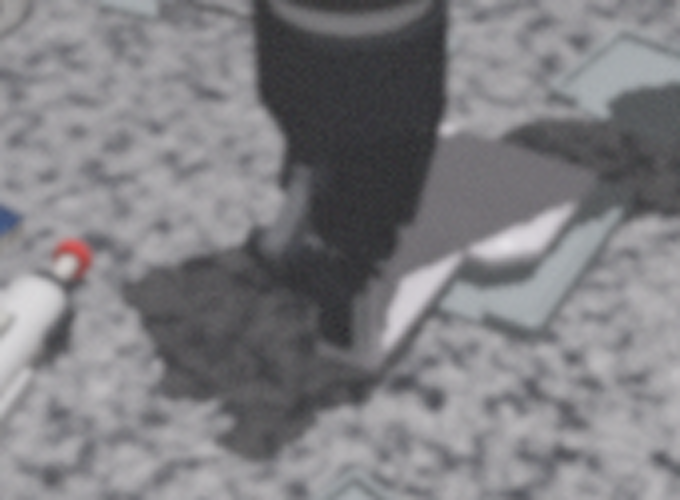

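View pics/b18.png

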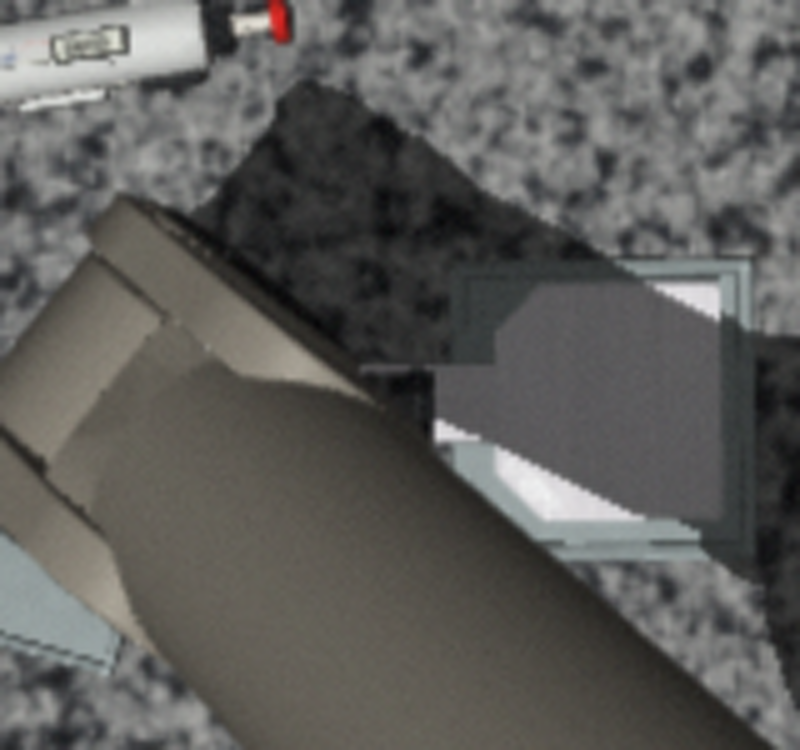

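Well within the rim; correct and lower gently.

Emit:
servo_tool([
  [0,-3,-2.5,-0.004,0,0,0],
  [4,0,0,0,0,0,0],
  [4,0,0,0,0,0,0],
  [3,0,0,0,0,0,0],
  [0,0,0,0,0,0,0],
])

```text
t: 17.75
ee_pos: [0.4377, 0.3058, 0.0218]
tcp_rot: [0.501, 0.5, 0.5, -0.498]
force: [-0.7, -0.2, -1.3]
gripper_width: 0.0092
```

```bash
python3 - <<'E'
from h import *
need([.4372,.3046,.0156],-89.8)
E
```

```text
t 17.75 pos [437.7 305.8  21.8] zang -89.85 tilt [-1.      0.0027 -0.0019] F [-0.7 -0.2 -1.3] w 9.2
shift [ 6.2 -0.5  1.2]
rot [-0.0008 -0.0019 -0.0027]
```

Emit:
servo_tool([
  [2,-0.5,1,0,-0.002,-0.002,0],
  [2,0,0,0,0,0,0],
  [1.5,0,0,0,0,0,0],
  [1.5,0,0,0,0,0,0],
  [0,0,0,0,0,0,0],
])

```text
t: 18.38
ee_pos: [0.4375, 0.3048, 0.0154]
tcp_rot: [0.501, 0.499, 0.5, -0.499]
force: [-0.5, -0.8, 0.7]
gripper_width: 0.0094
```

```bash
python3 - <<'E'
from h import *
need([.4372,.3046,.0156],-89.8)
c=cap("top","top13");crop(c,210,220,370,370,5,"b19")
E
```

```text
t 18.38 pos [437.5 304.8  15.4] zang -89.87 tilt [-1.e+00  8.e-04  1.e-03] F [-0.5 -0.8  0.7] w 9.4
shift [-0.2 -0.3  0.2]
rot [-0.0012  0.001  -0.0008]
```

View pics/b19.png

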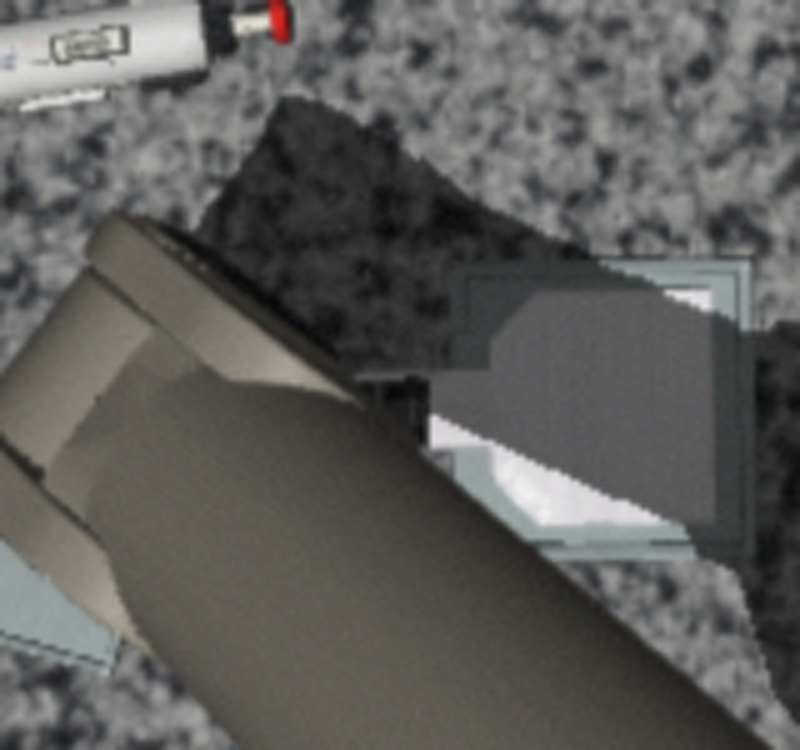

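Emit:
servo_tool([
  [1,0,0,0,0,0,0],
  [0,0,0,0,0,0,8],
  [0,0,0,0,0,0,12],
  [0,0,0,0,0,0,18],
  [0,0,0,0,0,0,26],
  [0,0,0,0,0,0,26],
  [-5,0,0,0,0,0,26],
  [-10,0,0,0,0,0,26],
  [-15,0,0,0,0,0,26],
  [-25,0,0,0,0,0,26],
  [-30,0,0,0,0,0,26],
  [-30,0,0,0,0,0,26],
  [-30,0,0,0,0,0,26],
  [0,0,0,0,0,0,26],
])

```text
t: 20.18
ee_pos: [0.4385, 0.3064, 0.1713]
tcp_rot: [0.502, 0.502, 0.5, -0.496]
force: [0.4, 0.0, 0.2]
gripper_width: 0.0229
```

```bash
python3 - <<'E'
from h import *
need()
c=cap("scene","sc14");crop(c,210,140,410,340,4,"b20")
c=cap("top","top14");crop(c,210,140,470,370,3,"b21")
E
```

```text
t 20.18 pos [438.5 306.4 171.3] zang -89.81 tilt [-1.      0.0075 -0.0035] F [0.4 0.  0.2] w 22.9
```

View pics/b20.png

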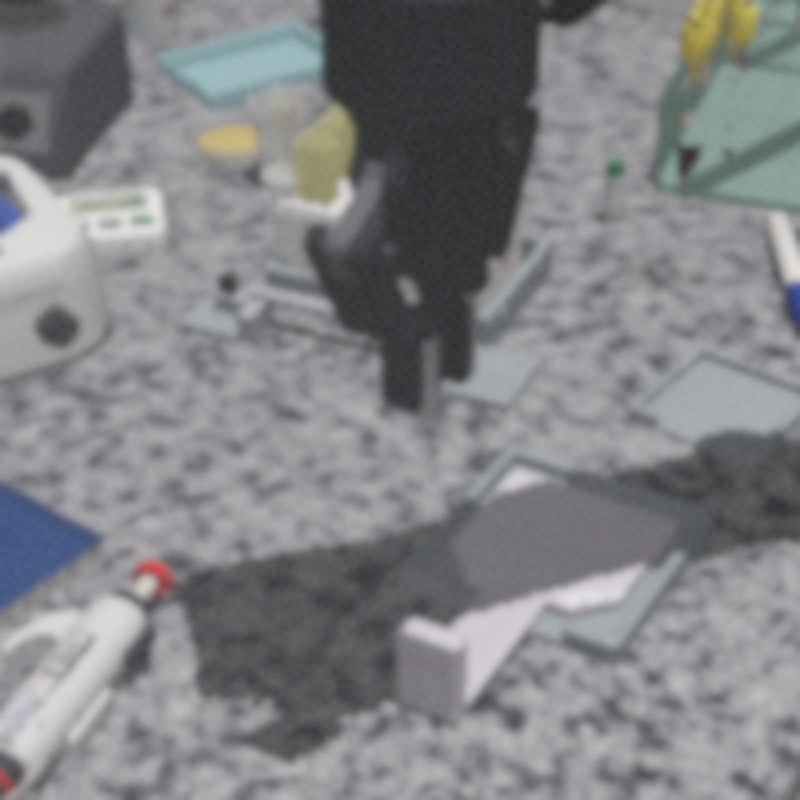

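View pics/b21.png

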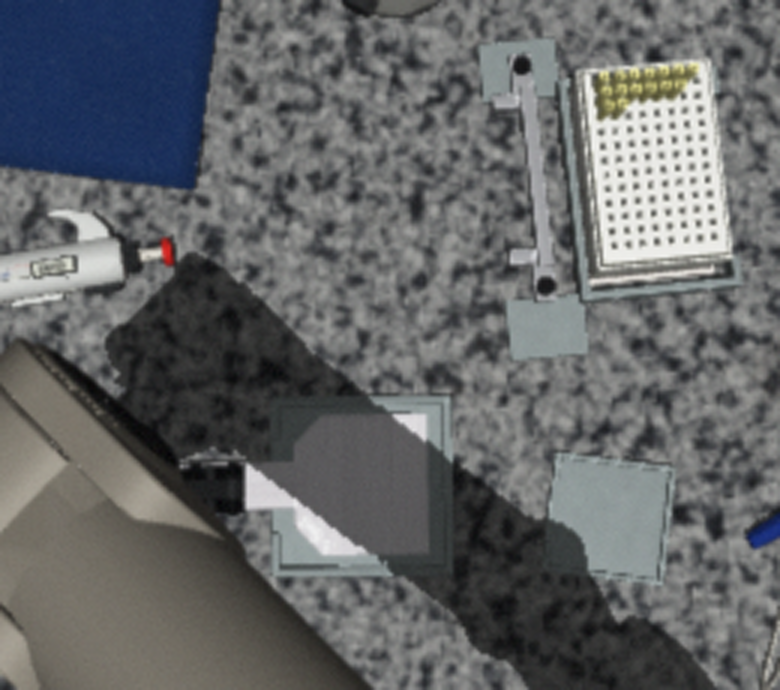

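Emit:
servo_tool([
  [-20,0,-20,0,0,0,26],
  [-20,0,-30,0,0,0,26],
  [-20,0,-30,0,0,0,26],
  [-10,0,-30,0,0,0,26],
  [0,0,-20,0,0,0,26],
  [0,0,0,0,0,0,26],
  [0,0,0,0,0,0,26],
])

```text
t: 21.15
ee_pos: [0.433, 0.4316, 0.2295]
tcp_rot: [-0.501, -0.493, -0.499, 0.506]
force: [0.5, -1.0, -0.1]
gripper_width: 0.0224
```

```bash
python3 - <<'E'
from h import *
need()
c=cap("scene","sc15");crop(c,230,140,400,320,4,"b22")
c=cap("top","top15");crop(c,240,140,470,370,3,"b23")
f=lambda c,p:ray(c,p,.01)
E
```

```text
t 21.15 pos [433.  431.6 229.5] zang -89.96 tilt [-0.9998 -0.0117  0.0149] F [ 0.5 -1.  -0.1] w 22.4
```

View pics/b22.png

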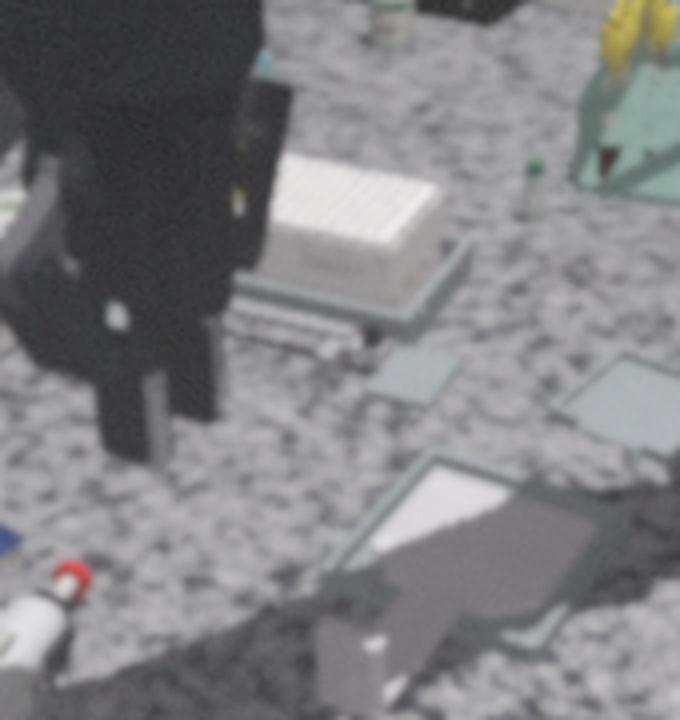

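View pics/b23.png

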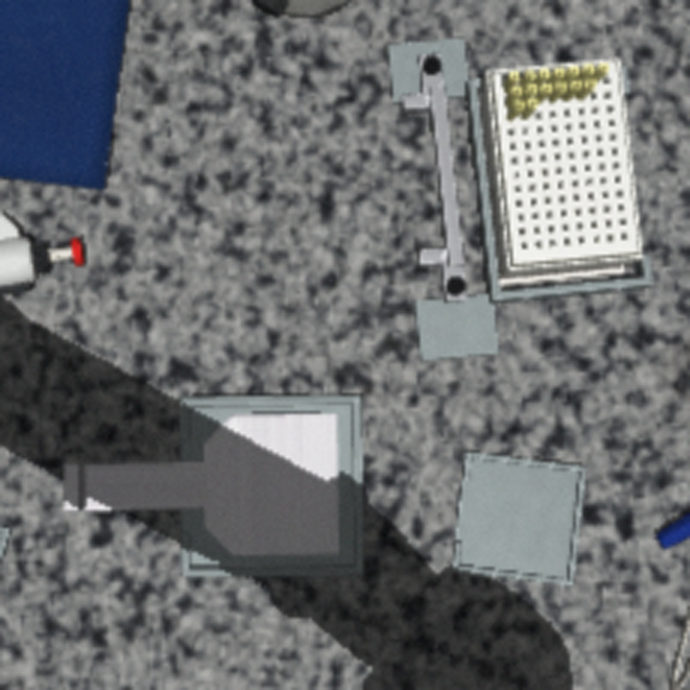

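The slide lies flat and square inside the dock (crop blade 203–340 × 412–556, inside the rim), with its neck through the gap. The stack is upright in the frame.

```bash
python3 -c "
from rig import manip
print(manip.hand_in())"
```

```text
the job is handed in; nothing more can be done
None
```

The slide is out of the frame and parked in its dock, and the stack is still upright. The job was handed in at about 21 s of the 64 s allowed.

- **Drawing it out:** I gripped the slide's handle from above and pulled gently. I eased it about 14 mm toward the frame's +y side, from the guide's position in the images plus one small correction by feel. My readings between steps showed pull forces of about 7 N at most, with up to about 6 N sideways while easing across.
- **Parking:** I lifted the slide clear, set it down in the large dock, let go and moved the gripper away.
- **Last checks:** The final pictures show the slide flat and square inside the dock's rim, with its neck and handle through the gap. The tip rack is still on top of the deep-well plate in the frame. No check failed or disagreed. The arm's shadow fell across part of the dock in the last view, but the edges could still be read.

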